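# Index a cross slide with a worn screw: overshoot, come back onto the pawl, clamp

## Robot

A 7-joint arm with a two-finger parallel gripper is mounted at the origin on a cart in front of the work surface, level with it; the furniture and walls round the work are solid. World frame = base frame: x ahead of the robot, y to its left, z up, the work surface at z = 0. Lengths are in m, angles in rad, forces in N, time in s.
With the tool pointing down it reaches from about 0.35 to 0.9 m from the base axis. Payload 19.9 kg.
Tool frame: the origin (TCP) lies midway between the tips of the shut fingers; the grasp point (between the pads) lies 19 mm behind it; z points along the fingers, y is the line along which they close (so a half turn about z gives the same grasp; the last joint's range is limited). The gripper opens to 94 mm and grips with 3 to 60 N. Pads are 16 mm wide; open, the fingers measure 119 mm over their backs; the gripper's body (75 mm by 177 mm) begins 78 mm behind the grasp point.
Start: joints at [-1.188, 0.417, -0.01, 1.614, 0.005, 1.111, -0.053], TCP at [0.258, 0.569, 0.205] pointing down, gripper open.
Joint ranges: [-2.81, 2.81], [-0.39, 2.02], [-1.27, 1.25], [0.06, 2.57], [-1.19, 4.33], [0.19, 2], [-2.82, 2.82]. Speed limits (rad/s): [1.89, 1.89, 2.39, 2.39, 3.01, 3.01, 3.01].

## Interface

Orientations are given as a unit quaternion [x, y, z, w].
In Python, from station import manip gives the robot as it stands.
- The arm moves only by the tool play_rows, never from a script. Its argument "rows" is a list of rows, each a list of 3 entries, a list of its own where there are three numbers: the shift along the world's x, y, z in cm, then the turn, a rotation vector about the world's x, y, z in degrees, then the gripper's target within -1 to 1 (fully open at 1, half-way at 0, shut at -1). In form: [[[tx, ty, tz], [ax, ay, az], claw], ...]. A call has 1 to 5 rows; each row shifts and turns the commanded pose from where the row before left it; what a row does not reach is not made up. A row lasts 1/10 s, in which the tool goes at most 50 mm and 8.59 degrees, less where a joint would pass 70% of its speed; a pose out of reach is approached as far as the arm can. A call is refused whole if a number of a shift passes 5 or a number of a turn 8.59, either way. A call with a gripper value outside its range is refused whole. The fingers move at their own pace and stop on an object; "grip_force" is the grip in N (left out, the last holds). Time passes only in rows, so rows that do not move let the fingers close. It gives the time, the measured TCP pose, the force, the opening and the grip force at its end, in the units of the state.
- manip.observe(): the state, without advancing time (a new reading comes with each control period).
- manip.read_camera(name): name is "scene" or "top"; returns the picture (480x640x3 uint8, red, green, blue); there is no depth.
- manip.get_calibration(name): a dict with "K" (3x3 intrinsics, pixels), "k1" (the pictures are not rectified: a ray, as slopes to the right and down, at radius r is drawn at 1 + k1 r^2 times it, then the intrinsics apply), "pose" (4x4, takes a point from camera to world coordinates). Camera axes: x right, y up, looking along -z (the intrinsics and any distortion apply to the point x, -y, -z); pixel columns grow to the right and rows downward; lengths in m; the calibration is good to about 2 mm. A picture is of the moment at which its call begins. get_calibration takes no time and is no camera call.
- manip.close_job(): hands the job in; it is judged then, once.
The state is a dict: "time_s": time; "joint_pos": joint angles; "joint_vel": joint speeds; "tau": joint torques, N m; "eef_pos": TCP position; "eef_rot": TCP orientation; "contact_force": force on the tool from outside, world axes, zero at the start; "torque": the same for the moment, N m; "grip_width": finger opening in m; "grasp_force": force on a finger pad.
Only numpy, scipy, OpenCV 4.12 (cv2) and the standard library are available. Lean on these libraries where they do the work, as an engineer would, in place of code of your own. Each camera call takes 0.05 s, during which the arm holds its last target. There are 200 camera calls.

## Task

Bring the nest on the cross slide to its index position: with the crank handle, wind the carriage away until its brass pin has gone past the index stop and the pawl has dropped behind it, then wind back until the play of the worn screw is taken up and the pin bears firmly, but not forced, on the pawl's stop screw. Let go without turning the handle forward again, then lock the carriage by swinging the red-knobbed clamp lever fully over towards the handwheel. Leave the loose things around alone.

Things in the scene. Friction and masses are not known exactly. Their poses are not given: they have to be found in the camera images.
- slide_base: grey cross slide fixed on the worktop, 240 x 166 mm, 92 mm high; origin at its underside below the screw; x runs along the screw away from the handwheel, y to the left as seen from the handwheel, z up. In this frame the screw axis is at y = 0, z = 72 mm and the black handwheel (88 mm diameter) spans x = -140 to -121 mm
- wheel_center (a point): fixed point on the screw axis, level along the screw with the middle of the crank handle, which circles upright about it at 32 mm radius. Clockwise, seen from the handwheel end, drives the carriage away from the handwheel, 24 mm a turn; counter-clockwise brings it back
- crank_grip (a point): middle of the black crank handle on the handwheel: freely revolving cylinder, 16 mm diameter, 44 mm long, parallel to the screw, so a gripper that keeps its orientation can carry it round. Resistance at the handle: about 0.5 N inside the play, 2.5 N when driving the carriage; with the pin on the pawl it rises steeply, 1 N for each 8 N on the pawl
- crank (a joint): play of the handwheel on the worn screw, in rad: +0.5 when it drives the carriage away, -0.5 when it drives the carriage back, between these the carriage does not move. Not the angle of the handle
- carriage: aluminium carriage, 64 x 92 mm, with a white machined nest on top (to 121 mm high); its x axis is that of the slide, its origin lies at worktop height under the middle of the carriage; it slides along x by up to 95 mm from where it starts
- pin (a point): middle of the brass index pin that stands out of the carriage's left side: 10 mm diameter, its axis across the slide, 78 mm above the worktop
- index_stop: blue index stop clamped somewhere along the bar on the slide's left side; its frame is parallel to that of the slide, origin on the bar's top (50 mm above the worktop) directly under the pawl's end face, that is x = 0 is the end face
- pawl: dark steel spring pawl on the index stop, yellow tab; origin at its pivot, 45 mm nearer the handwheel than its end face. The pin coming from the handwheel lifts it easily; it drops once the pin's middle is 10 to 16 mm beyond the end face. Coming back, the pin seats on the brass stop screw in that face. A firm seat is 10 to 50 N on the pawl; above 70 N it is damaged
- stop_face (a point): middle of the end face of the pawl (looks away from the handwheel); 78 mm above the worktop with the pawl down, 7 to 10 mm higher while the pin lifts it. A brass stop screw, 7 mm diameter, stands out of it by 1 to 4 mm, as it was once trimmed (not measured, not to be altered), so the pin seats with its middle 6 to 9 mm beyond this face
- clamp_lever (a joint): clamp lever on a vertical axis, in rad: about 0 = released (as found), pointing right and away from the handwheel, 0.6 rad off square to the slide; 1.2 = locked, at its end, pointing right and towards the handwheel, 0.6 rad off square. Stays where it is left; takes about 1 N at the knob, 2 N in the last 0.2 rad where it bites
- lever_knob (a point): middle of the clamp lever's upright red knob: 17 mm diameter, from 90 to 116 mm above the worktop, 52 mm from the lever's axis, which rides on the carriage 60 mm right of the screw axis. The arm is 10 mm thick, its middle 95 mm above the worktop; the steel clamp rail below is 60 mm high
- nest_block1: loose white nest block 44 x 64 x 24 mm, to be left alone
- flush_cutter: loose orange flush cutters 52 x 138 x 12 mm, to be left alone
- loupe: loose black eye loupe, 34 mm diameter and height, to be left alone
- bin0: loose blue parts bin 82 x 66 x 42 mm, to be left alone

How it is judged:
On the way, in this order (a step that is already met when the one before it is completed fails the run):
1. the pin is past the index stop and the pawl has dropped behind it (x of pin in the frame of index_stop above 0.0075 m and z of stop_face in the frame of index_stop below 0.0295 m), for 0.1 s.
2. wound back, the pin bears firmly (8 N or more) on the pawl with its stop screw, the clamp lever still released (contact force between carriage and pawl above 8 N and value of joint crank below -0.4 rad and value of joint clamp_lever below 0.5 rad), for 0.2 s.
At the end, for the whole second after the job is handed in: The pin still bears on the dropped pawl's stop screw (more than 1.5 N, its middle 4.5 to 10 mm beyond the pawl's end face), the handwheel's play is still taken up on the winding-back side (crank below -0.15 rad), the clamp lever is locked (above 1.08 rad) and the carriage is at rest (x of pin in the frame of index_stop between 0.0045 and 0.01 m and z of stop_face in the frame of index_stop below 0.0295 m and contact force between carriage and pawl above 1.5 N and value of joint crank below -0.15 rad and value of joint clamp_lever above 1.08 rad and linear speed of carriage below 0.005 m/s); the robot touches nothing.
It fails at once if the pin is forced against the pawl with more than 70 N (contact force between carriage and pawl above 70 N).
It fails at once if a loose thing nearby is shifted by more than 20 mm (distance of any of nest_block1, flush_cutter, loupe, bin0 from where it was at the start of the episode above 0.02 m).
It also fails if it takes over 72 s, if anything falls off the work surface, if the arm or the gripper's body presses on something with over 40 N, if the wrist force passes 120 N, or if a joint passes its speed limit or range.

## Working session

There is one attempt and no reset: what is moved stays moved. The work goes in short steps, Python scripts to look and compute and a tool call to move; the robot and the scene stay as the last step left them, time stands still between calls to the robot, and variables do not carry over. Pictures are saved under pics/ and viewed, at most 11 in all, crops included, and the job is handed in when it is done.

Besides the shell and the picture viewer there is one more tool, called as name(argument=value, ...), one argument or row to a line, values as JSON. play_rows: Moves the arm, as the interface text tells. Its arguments: {"type":"object","properties":{"rows":{"type":"array"},"grip_force":{"type":"number"}},"required":["rows"]}

```bash
mkdir -p pics; ls; python3 - <<'E'
from station import manip
import cv2,numpy as np
for n in("scene","top"):
    im=manip.read_camera(n); cv2.imwrite(f"pics/{n}0.png",im[:,:,::-1])
    c=manip.get_calibration(n); print(n,np.round(c["K"],1).tolist(),c["k1"],np.round(c["pose"],3).tolist())
s=manip.observe(); print(s["time_s"],s["eef_pos"],s["eef_rot"],s["grip_width"])
E
```

```text
pics
scene [[468.3, 0.0, 323.5], [0.0, 468.3, 244.9], [0.0, 0.0, 1.0]] -0.03720525324969126 [[-0.803, 0.286, -0.522, -0.141], [-0.595, -0.408, 0.692, 1.004], [-0.015, 0.867, 0.498, 0.689], [0.0, 0.0, 0.0, 1.0]]
top [[433.7, 0.0, 317.0], [0.0, 433.7, 244.1], [0.0, 0.0, 1.0]] -0.08822294698594278 [[0.009, 0.98, -0.199, 0.323], [-1.0, 0.007, -0.007, 0.203], [-0.005, 0.199, 0.98, 0.921], [0.0, 0.0, 0.0, 1.0]]
0.1 [0.25744533 0.56916794 0.20489119] [ 2.10769858e-01  9.77535564e-01 -5.31939909e-04 -7.06707428e-05] 0.09403129696622903
```

View pics/scene0.png

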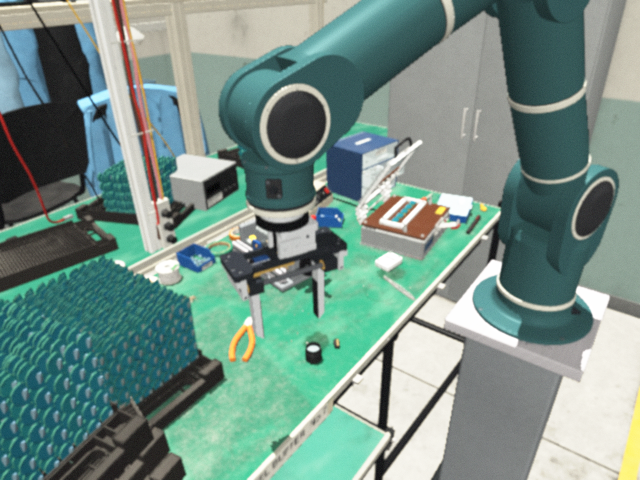

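View pics/top0.png

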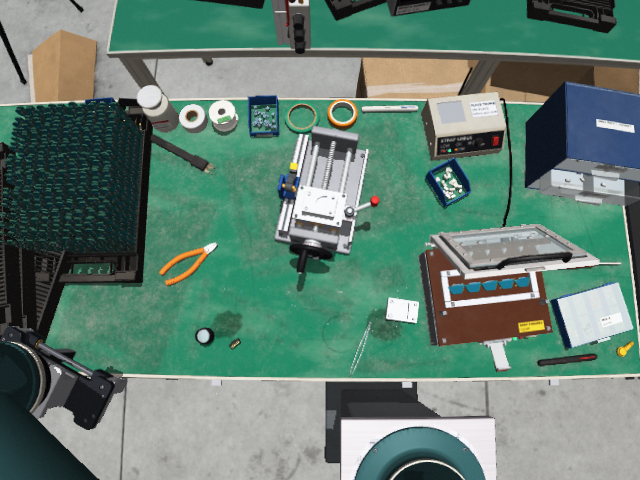

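The top view shows the slide at about (322,190): handwheel at (308,250), crank handle at (302,262), red knob at (375,201), pawl tab at (293,166) and blue stop at (288,187). I'll zoom in.

```bash
cat > h.py <<'E'
from station import manip
import cv2,numpy as np
def cal(n):
    c=manip.get_calibration(n); return np.array(c["K"]),c["k1"],np.array(c["pose"])
def ray(n,u,v):
    K,k,P=cal(n)
    d=np.array([(u-K[0,2])/K[0,0],(v-K[1,2])/K[1,1]]);x=d.copy()
    for _ in range(20): x=d/(1+k*(x@x))
    r=P[:3,:3]@np.array([x[0],-x[1],-1]); return P[:3,3],r
def onz(n,u,v,z):
    o,r=ray(n,u,v); return o+r*(z-o[2])/r[2]
def proj(n,p):
    K,k,P=cal(n); q=P[:3,:3].T@(np.array(p)-P[:3,3]); x=np.array([q[0],-q[1]])/-q[2]
    x=x*(1+k*(x@x)); return K[:2,:2]@x+K[:2,2]
def crop(n,u0,v0,w,h,s,f):
    im=manip.read_camera(n)[v0:v0+h,u0:u0+w,::-1]
    cv2.imwrite(f,cv2.resize(im,None,fx=s,fy=s,interpolation=cv2.INTER_CUBIC))
E
python3 - <<'E'
from h import *
crop("top",260,115,130,170,3.5,"pics/t1.png")
E
```

```text
(no output)
```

View pics/t1.png

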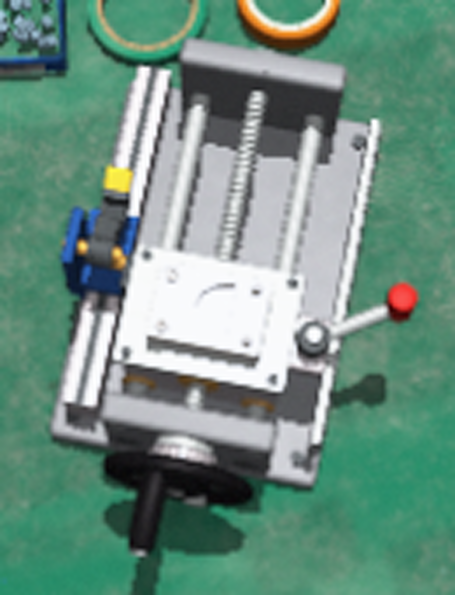

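```bash
python3 - <<'E'
from h import *
np.set_printoptions(precision=4,suppress=True)
g=lambda a,b,z:onz("top",260+a/3.5,115+b/3.5,z)
A,B=g(258,95,.074),g(228,255,.074); d=(A-B)[:2]; print("screw",A,B,np.degrees(np.arctan2(d[1],d[0])))
for a,b in(((190,100),(165,245)),((316,125),(284,275))):
    A,B=g(*a,.076),g(*b,.076); d=(A-B)[:2]; print("rod",A,B,np.degrees(np.arctan2(d[1],d[0])))
A,B=g(378,120,.06),g(318,450,.06); d=(A-B)[:2]; print("rail",A,B,np.degrees(np.arctan2(d[1],d[0])))
A,B=g(138,70,.05),g(66,415,.05); d=(A-B)[:2]; print("bar",A,B,np.degrees(np.arctan2(d[1],d[0])))
A,B=g(345,66,.092),g(187,40,.092);d=(A-B)[:2]; print("endblock",A,B,np.linalg.norm(d),np.degrees(np.arctan2(d[1],d[0])))
A,B=g(300,280,.095),g(142,247,.095);d=(A-B)[:2]; print("carr",A,B,np.linalg.norm(d),np.degrees(np.arctan2(d[1],d[0])))
A,B=g(105,465,.072),g(252,490,.072);d=(A-B)[:2]; print("wheel",A,B,np.linalg.norm(d),(A+B)/2)
print("knob",g(402,298,.116),"piv",g(313,335,.11))
for z in(.04,.072,.104):print("handle",z,g(152,472,z),g(138,552,z))
print("tab",g(118,180,.085),g(115,200,.085), "base corners",g(52,437,.01),g(310,487,.01))
E
```

```text
screw [0.714  0.1759 0.074 ] [0.6127 0.1935 0.074 ] -9.851962386355579
rod [0.7096 0.2167 0.076 ] [0.6179 0.2304 0.076 ] -8.508981367997231
rod [0.694  0.1413 0.076 ] [0.6    0.1608 0.076 ] -11.706777551266748
rail [0.7047 0.1023 0.06  ] [0.4994 0.1406 0.06  ] -10.564534009123552
bar [0.7414 0.2496 0.05  ] [0.5214 0.2881 0.05  ] -9.9400192946779
endblock [0.7248 0.125  0.092 ] [0.7408 0.2186 0.092 ] 0.09497349079057978 -99.72663292725125
carr [0.5909 0.1527 0.095 ] [0.61   0.2429 0.095 ] 0.0922390381604582 -101.95920702058655
wheel [0.4873 0.263  0.072 ] [0.4735 0.1792 0.072 ] 0.08493056636078478 [0.4804 0.2211 0.072 ]
knob [0.5741 0.0975 0.116 ] piv [0.5542 0.1466 0.11  ]
handle 0.04 [0.4895 0.2373 0.04  ] [0.4418 0.2448 0.04  ]
handle 0.072 [0.4834 0.2361 0.072 ] [0.4375 0.2433 0.072 ]
handle 0.104 [0.4774 0.2349 0.104 ] [0.4332 0.2418 0.104 ]
tab [0.6547 0.2581 0.085 ] [0.6422 0.2596 0.085 ] base corners [0.5166 0.3003 0.01  ] [0.4866 0.142  0.01  ]
```

play_rows(
  rows=[
    [[1,-4.8,1],[0,0,5],1],
    [[1,-4.9,1],[0,0,5],1],
    [[1,-4.9,1],[0,0,4.3],1],
    [[1,-4.9,1],[0,0,0],1],
    [[1,-4.9,1],[0,0,0],1],
  ],
)

```text
time_s: 0.65
eef_pos: [0.3068, 0.3272, 0.2548]
eef_rot: [0.087, 0.996, -0.0, -0.0]
contact_force: [0.7, 0.5, 0.5]
grip_width: 0.0938
grasp_force: 0.0
```

play_rows(
  rows=[
    [[1,-4.8,1],[0,0,0],1],
    [[1.5,-4.8,1],[-1.5,-7,0],1],
    [[2,-4.5,0],[-1.5,-7,0],1],
    [[2,-4.5,0],[-0.5,-5,0],1],
    [[1.5,-4.5,0],[0,0,0],1],
  ],
)

```text
time_s: 1.15
eef_pos: [0.3857, 0.0981, 0.2741]
eef_rot: [0.086, 0.982, -0.016, 0.169]
contact_force: [1.7, 0.9, 1.2]
grip_width: 0.0939
grasp_force: 0.0
```

play_rows(
  rows=[
    [[1,-4.5,0],[0,0,0],1],
    [[1,-4.5,0],[0,0,0],1],
    [[0,-4,0],[0,0,0],1],
    [[0,-2,0],[0,0,0],1],
    [[0,0,0],[0,0,0],1],
  ],
)

```text
time_s: 1.65
eef_pos: [0.4061, -0.0526, 0.2744]
eef_rot: [0.089, 0.982, -0.016, 0.167]
contact_force: [0.4, 0.2, -0.7]
grip_width: 0.0946
grasp_force: 0.0
```

```bash
python3 - <<'E'
from h import *
np.set_printoptions(precision=4,suppress=True)
from scipy.spatial.transform import Rotation as R
s=manip.observe(); print(s["time_s"],s["eef_pos"],R.from_quat(s["eef_rot"]).as_matrix(),s["contact_force"])
for p in [(.434,.24,.1),(.61,.1965,.0),(.57,.1,.1)]: print(proj("scene",p))
im=manip.read_camera("scene"); cv2.imwrite("pics/s1f.png",im[:,:,::-1])
u,v=proj("scene",(.58,.19,.08)).astype(int)
crop("scene",u-80,v-60,160,120,5,"pics/s1.png"); print(u-80,v-60)
E
```

```text
1.65 [ 0.4061 -0.0526  0.2744] [[-0.9284  0.1794  0.3255]
 [ 0.169   0.9838 -0.0603]
 [-0.331  -0.001  -0.9436]] [ 0.4333  0.2429 -0.6994]
[324.2618 259.0349]
[282.9601 263.8701]
[314.7637 222.3431]
211 180
```

View pics/s1.png

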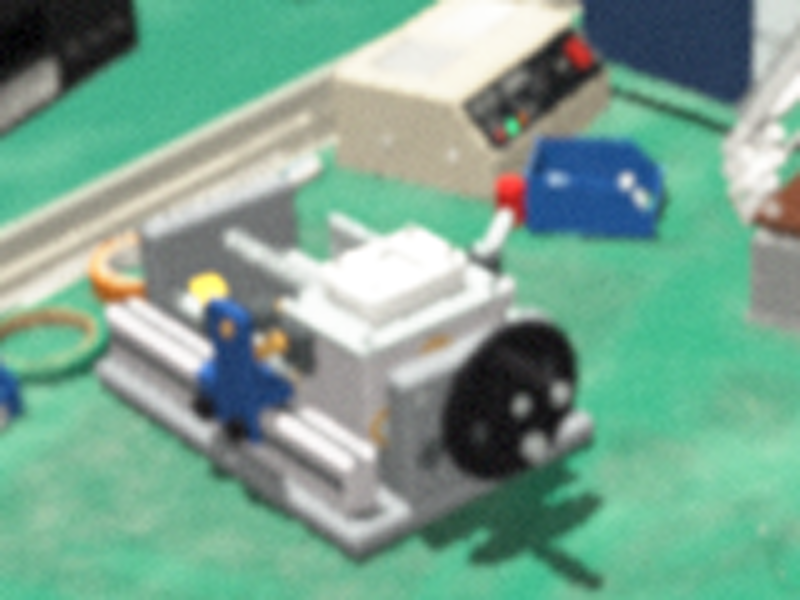

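```bash
cat >> h.py <<'E'
TH=np.radians(-10.0);O=np.array([.609,.1965,0])
ex=np.array([np.cos(TH),np.sin(TH),0]);ey=np.array([-np.sin(TH),np.cos(TH),0]);ez=np.array([0,0,1.])
W=lambda x,y,z:O+ex*x+ey*y+ez*z
E
python3 - <<'E'
from h import *
np.set_printoptions(precision=1,suppress=True)
s=lambda *p:(proj("scene",W(*p))-[211,180])*5
t=lambda *p:(proj("top",W(*p))-[260,115])*3.5
for nm,p in dict(corner=(-.12,.083,0),cornerR=(-.12,-.083,0),wheelL=(-.14,.044,.072),wheelR=(-.14,-.044,.072),wheelT=(-.14,0,.116),wheelB=(-.14,0,.028),wc=(-.14,0,.072),upTip=(-.187,.016,.100),dnTip=(-.187,.016,.044),upS=(-.14,.016,.1),dnS=(-.14,.016,.044),blk=(.12,.047,.092),wTfar=(-.121,0,.116)).items(): print(nm,s(*p),t(*p))
E
```

```text
corner [384.3 573.3] [ 55.  458.3]
cornerR [620.6 446.1] [319.5 506.2]
wheelL [464.1 437.5] [102.6 479.7]
wheelR [593.4 371.9] [254.9 507.4]
wheelT [528.2 327.7] [177.1 479.5]
wheelB [532.1 477.5] [180.  506.2]
wc [530.2 404. ] [178.6 493.5]
upTip [571.2 403.5] [132.8 563.1]
dnTip [572.7 500.8] [137.5 575.3]
upS [504.9 367.6] [149.1 479.5]
dnS [508.  463.3] [152.7 496.9]
blk [148.8 229.4] [181.2  48.4]
wTfar [502.2 314.1] [183.6 445.5]
```

```bash
python3 - <<'E'
import h
from h import *
from scipy.optimize import least_squares
np.set_printoptions(precision=4,suppress=True)
sc=lambda a,b:(np.array([a,b])/5+[211,180]); tc=lambda a,b:(np.array([a,b])/3.5+[260,115])
L=[("scene",(-.12,.083,0),sc(358,556)),("top",(-.12,.083,.003),tc(52,440)),("top",(-.12,-.083,.003),tc(310,488)),
("top",(-.14,.044,.072),tc(105,465)),("top",(-.14,-.044,.072),tc(252,492)),("scene",(-.14,.044,.072),sc(446,422)),("scene",(-.14,0,.116),sc(525,322)),("scene",(-.14,-.044,.072),sc(577,372))]
def f(p):
    c,s=np.cos(p[2]),np.sin(p[2])
    return np.concatenate([proj(n,[p[0]+c*x-s*y,p[1]+s*x+c*y,z])-q for n,(x,y,z),q in L])
r=least_squares(f,[.619,.195,-.175]); print(r.x,np.degrees(r.x[2]),r.fun.reshape(-1,2))
h.TH=r.x[2]
c,s=np.cos(r.x[2]),np.sin(r.x[2])
w=lambda x,y,z:np.array([r.x[0]+c*x-s*y,r.x[1]+s*x+c*y,z])
for a in range(0,360,30):
    A=np.radians(a);p=w(-.186,.032*np.cos(A),.072+.032*np.sin(A)); print(a,(proj("scene",p)-[211,180])*5,(proj("top",p)-[260,115])*3.5)
# carriage/pin/tab
for q in((.5,0),): pass
o1,r1=ray("scene",*sc(208,290)); o2,r2=ray("top",*tc(118,180))
M=np.c_[r1,-r2]; k=np.linalg.lstsq(M,o2-o1,rcond=None)[0]; print("tab",o1+k[0]*r1,o2+k[1]*r2)
o1,r1=ray("scene",*sc(511,188)); o2,r2=ray("top",*tc(402,300))
M=np.c_[r1,-r2]; k=np.linalg.lstsq(M,o2-o1,rcond=None)[0]; print("knob",o1+k[0]*r1,o2+k[1]*r2)
im=cv2.imread("pics/s1.png")[300:500,420:620]; cv2.imwrite("pics/s2.png",cv2.resize(cv2.convertScaleAbs(im,alpha=2.5),None,fx=3,fy=3))
E
```

```text
[ 0.6184  0.1953 -0.192 ] -11.001696506926294 [[ 1.7076  2.0556]
 [ 0.609  -0.1203]
 [ 2.2674  1.1454]
 [-1.0964 -1.0239]
 [ 0.1754 -0.1208]
 [-0.0229  1.9541]
 [-2.8346  0.1918]
 [ 0.1114 -0.8538]]
0 [526.5144 459.6146] [104.7025 543.9555]
30 [532.4317 428.1929] [110.3447 541.453 ]
60 [550.1242 398.4347] [129.9623 542.6582]
90 [574.5592 378.7576] [158.4014 547.3641]
120 [598.8225 374.4654] [187.3938 554.2331]
150 [616.3464 386.3049] [208.4522 561.2333]
180 [622.7243 410.6842] [215.9061 566.3874]
210 [616.5945 441.0457] [208.4142 568.4014]
240 [599.6688 469.6337] [188.6295 566.9124]
270 [576.2127 489.2011] [161.8759 562.4117]
300 [552.1614 494.5534] [134.7352 556.032 ]
330 [533.8711 483.8837] [113.841 549.315]
tab [0.6532 0.2594 0.0968] [0.6505 0.2575 0.0956]
knob [0.5764 0.0983 0.1121] [0.5743 0.097  0.1116]
```

View pics/s2.png

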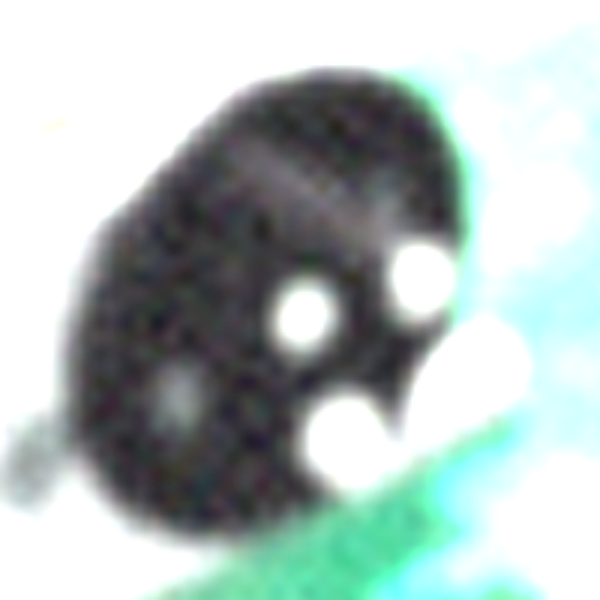

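play_rows(
  rows=[
    [[1,4.8,0],[0,0,0],1],
    [[1,4.8,0],[0,0,0],1],
    [[1,4.8,-2],[0,0,0],1],
    [[1,4.8,-2],[0,0,0],1],
    [[1,4.8,-2],[0,0,0],1],
  ],
)

```text
time_s: 2.25
eef_pos: [0.4541, 0.1848, 0.2165]
eef_rot: [0.086, 0.982, -0.016, 0.167]
contact_force: [0.7, -0.1, 1.0]
grip_width: 0.094
grasp_force: 0.0
```

play_rows(
  rows=[
    [[0.7,4.8,-2],[0,0,0],1],
    [[0,0,-0.4],[0,0,0],1],
    [[0,0,0],[0,0,0],1],
    [[0,0,0],[0,0,0],1],
  ],
)

```text
time_s: 2.65
eef_pos: [0.461, 0.2272, 0.1947]
eef_rot: [0.087, 0.982, -0.016, 0.167]
contact_force: [-0.4, -0.1, 0.3]
grip_width: 0.094
grasp_force: 0.0
```

```bash
python3 - <<'E'
from h import *
np.set_printoptions(precision=4,suppress=True)
s=manip.observe(); print(s["time_s"],s["eef_pos"],s["contact_force"])
crop("top",240,180,140,110,5,"pics/t2.png")
E
```

```text
2.65 [0.461  0.2272 0.1947] [-0.4373 -0.0956  0.2634]
```

View pics/t2.png

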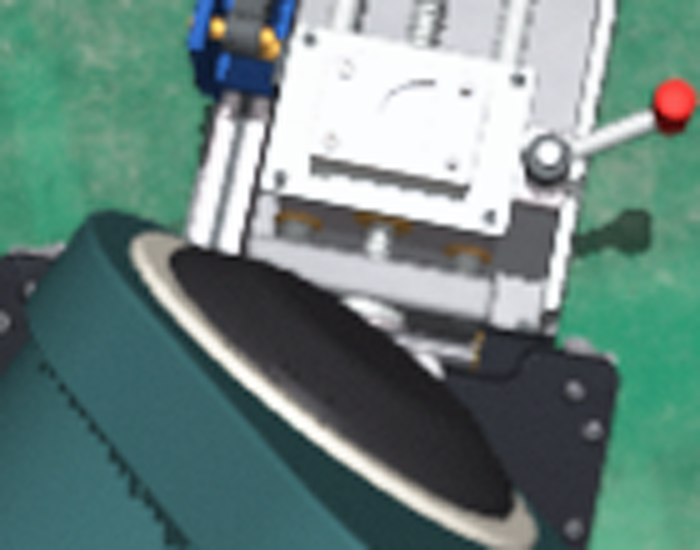

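The arm hides the wheel from the top camera. I'll correct the offset and descend onto the handle.

play_rows(
  rows=[
    [[0.2,0.9,-3],[0,0,0],1],
    [[0,0,-3],[0,0,0],1],
    [[0,0,-2.5],[0,0,0],1],
    [[0,0,-2.5],[0,0,0],1],
    [[0,0,0],[0,0,0],1],
  ],
)

```text
time_s: 3.2
eef_pos: [0.4625, 0.2349, 0.0831]
eef_rot: [0.087, 0.982, -0.017, 0.166]
contact_force: [0.0, -0.5, 0.1]
grip_width: 0.0942
grasp_force: 0.0
```

```bash
python3 - <<'E'
from h import *
s=manip.observe(); print(s["time_s"],s["eef_pos"],s["contact_force"])
crop("scene",260,170,130,100,6,"pics/s3.png")
E
```

```text
3.2 [0.46246076 0.23492998 0.08311043] [ 0.04134979 -0.52703709  0.14754244]
```

View pics/s3.png

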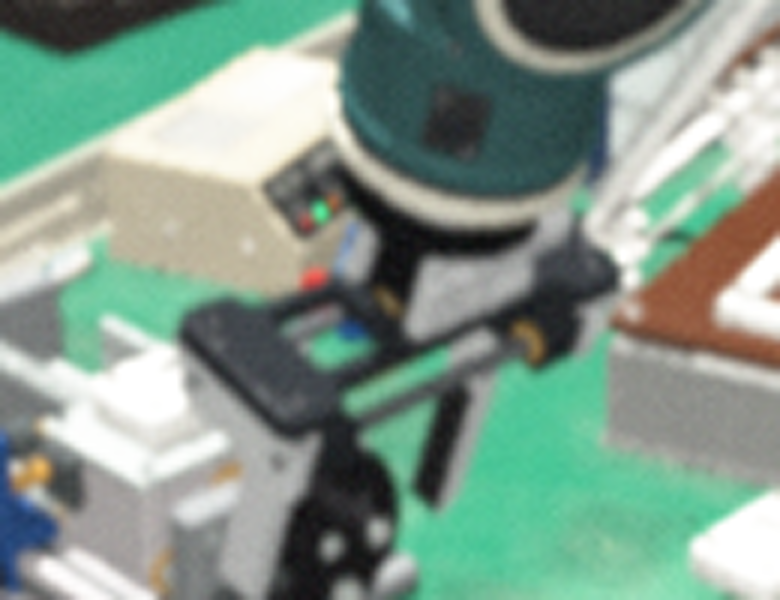

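The fingers straddle the upper part of the wheel with the handle between them. I'll close gently.

play_rows(
  rows=[
    [[0,0,0],[0,0,0],-1],
    [[0,0,0],[0,0,0],-1],
    [[0,0,0],[0,0,0],-1],
    [[0,0,0],[0,0,0],-1],
    [[0,0,0],[0,0,0],-1],
  ],
  grip_force=12,
)

```text
time_s: 3.75
eef_pos: [0.4635, 0.2364, 0.085]
eef_rot: [0.087, 0.982, -0.016, 0.167]
contact_force: [0.0, 0.1, 1.2]
grip_width: 0.0578
grasp_force: 0.0
```

play_rows(
  rows=[
    [[0,0,0],[0,0,0],-1],
    [[0,0,0],[0,0,0],-1],
    [[0,0,0],[0,0,0],-1],
  ],
)

```text
time_s: 4.05
eef_pos: [0.4634, 0.2362, 0.0846]
eef_rot: [0.087, 0.982, -0.016, 0.167]
contact_force: [0.7, 0.2, 0.1]
grip_width: 0.0331
grasp_force: 0.0
```

play_rows(
  rows=[
    [[0,0,0],[0,0,0],-1],
    [[0,0,0],[0,0,0],-1],
    [[0,0,0],[0,0,0],-1],
    [[0,0,0],[0,0,0],-1],
    [[0,0,0],[0,0,0],-1],
  ],
)

```text
time_s: 4.55
eef_pos: [0.4634, 0.2363, 0.0847]
eef_rot: [0.087, 0.982, -0.016, 0.167]
contact_force: [-0.2, 1.0, 0.3]
grip_width: 0.0157
grasp_force: 12.0
```

```bash
python3 - <<'E'
import numpy as np
for st in (15,30):
  for a in range(68,428,st):
    A,B=np.radians([a,a+st]); dy=3.2*(np.cos(B)-np.cos(A)); dz=3.2*(np.sin(B)-np.sin(A)); print(a,[round(.182*dy,2),round(.983*dy,2),round(dz,2)],end=' ')
  print()
E
```

```text
68 [np.float64(-0.15), np.float64(-0.8), np.float64(0.21)] 83 [np.float64(-0.15), np.float64(-0.82), np.float64(-0.01)] 98 [np.float64(-0.15), np.float64(-0.79), np.float64(-0.22)] 113 [np.float64(-0.13), np.float64(-0.71), np.float64(-0.42)] 128 [np.float64(-0.11), np.float64(-0.58), np.float64(-0.6)] 143 [np.float64(-0.07), np.float64(-0.4), np.float64(-0.73)] 158 [np.float64(-0.04), np.float64(-0.21), np.float64(-0.81)] 173 [np.float64(0.0), np.float64(0.01), np.float64(-0.84)] 188 [np.float64(0.04), np.float64(0.22), np.float64(-0.8)] 203 [np.float64(0.08), np.float64(0.42), np.float64(-0.72)] 218 [np.float64(0.11), np.float64(0.59), np.float64(-0.59)] 233 [np.float64(0.13), np.float64(0.71), np.float64(-0.41)] 248 [np.float64(0.15), np.float64(0.8), np.float64(-0.21)] 263 [np.float64(0.15), np.float64(0.82), np.float64(0.01)] 278 [np.float64(0.15), np.float64(0.79), np.float64(0.22)] 293 [np.float64(0.13), np.float64(0.71), np.float64(0.42)] 308 [np.float64(0.11), np.float64(0.58), np.float64(0.6)] 323 [np.float64(0.07), np.float64(0.4), np.float64(0.73)] 338 [np.float64(0.04), 
[... 351 characters left out ...]
t64(-0.3), np.float64(-1.62), np.float64(0.2)] 98 [np.float64(-0.28), np.float64(-1.5), np.float64(-0.65)] 128 [np.float64(-0.18), np.float64(-0.98), np.float64(-1.32)] 158 [np.float64(-0.04), np.float64(-0.2), np.float64(-1.64)] 188 [np.float64(0.12), np.float64(0.64), np.float64(-1.52)] 218 [np.float64(0.24), np.float64(1.3), np.float64(-1.0)] 248 [np.float64(0.3), np.float64(1.62), np.float64(-0.2)] 278 [np.float64(0.28), np.float64(1.5), np.float64(0.65)] 308 [np.float64(0.18), np.float64(0.98), np.float64(1.32)] 338 [np.float64(0.04), np.float64(0.2), np.float64(1.64)] 368 [np.float64(-0.12), np.float64(-0.64), np.float64(1.52)] 398 [np.float64(-0.24), np.float64(-1.3), np.float64(1.0)]
```

play_rows(
  rows=[
    [[-0.14,-0.79,0.21],[0,0,0],-1],
    [[-0.15,-0.82,-0.01],[0,0,0],-1],
    [[-0.15,-0.79,-0.22],[0,0,0],-1],
    [[-0.13,-0.71,-0.42],[0,0,0],-1],
    [[-0.1,-0.58,-0.59],[0,0,0],-1],
  ],
)

```text
time_s: 5.05
eef_pos: [0.4566, 0.2001, 0.0745]
eef_rot: [0.086, 0.982, -0.015, 0.167]
contact_force: [-1.1, 11.8, -7.3]
grip_width: 0.0159
grasp_force: 12.0
```

play_rows(
  rows=[
    [[0.01,0.08,-0.06],[0,0,0],-1],
    [[0,0,0],[0,0,0],-1],
  ],
)

```text
time_s: 5.25
eef_pos: [0.4565, 0.2002, 0.0736]
eef_rot: [0.087, 0.982, -0.015, 0.167]
contact_force: [-1.6, 5.0, -3.7]
grip_width: 0.0152
grasp_force: 12.0
```

play_rows(
  rows=[
    [[-0.06,-0.35,-0.76],[0,0,0],-1],
    [[-0.04,-0.2,-0.81],[0,0,0],-1],
    [[0,0.01,-0.84],[0,0,0],-1],
    [[0.04,0.22,-0.8],[0,0,0],-1],
    [[0.08,0.42,-0.72],[0,0,0],-1],
  ],
)

```text
time_s: 5.75
eef_pos: [0.4569, 0.2016, 0.0345]
eef_rot: [0.087, 0.982, -0.015, 0.167]
contact_force: [-5.2, 6.3, 7.6]
grip_width: 0.0157
grasp_force: 12.0
```

play_rows(
  rows=[
    [[0.11,0.69,-0.53],[0,0,0],-1],
    [[0.13,0.72,-0.4],[0,0,0],-1],
    [[0.15,0.8,-0.21],[0,0,0],-1],
    [[0.15,0.82,0.01],[0,0,0],-1],
    [[0.15,0.79,0.22],[0,0,0],-1],
  ],
)

```text
time_s: 6.25
eef_pos: [0.464, 0.2394, 0.0254]
eef_rot: [0.087, 0.982, -0.016, 0.167]
contact_force: [-0.9, -5.0, 3.8]
grip_width: 0.0155
grasp_force: 12.0
```

play_rows(
  rows=[
    [[0.13,0.69,0.47],[0,0,0],-1],
    [[0.11,0.58,0.6],[0,0,0],-1],
    [[0.07,0.4,0.73],[0,0,0],-1],
    [[0.04,0.21,0.81],[0,0,0],-1],
    [[0,-0.01,0.84],[0,0,0],-1],
  ],
)

```text
time_s: 6.75
eef_pos: [0.4675, 0.258, 0.0606]
eef_rot: [0.087, 0.982, -0.016, 0.167]
contact_force: [3.5, -5.2, -1.9]
grip_width: 0.0154
grasp_force: 12.0
```

```bash
cat > c.py <<'E'
from h import *
import sys
C=np.array([.3104,.0553]);E=np.array([.193,.981])
def st():
    s=manip.observe();p=s["eef_pos"];f=s["contact_force"]
    y=p[0]*E[0]+p[1]*E[1];v=np.array([y,p[2]])-C;A=np.degrees(np.arctan2(v[1],v[0]))
    u=v/np.linalg.norm(v);F=np.array([f[0]*E[0]+f[1]*E[1],f[2]])
    print("t",round(s["time_s"],2),"A",round(A,1),"r",round(1e3*np.linalg.norm(v),2),"Frad",round(F@u,1),"Ftan",round(F@[-u[1],u[0]],1),"Fx",round(f[0]*E[1]-f[1]*E[0],1),"px",p[0]*E[1]-p[1]*E[0])
    return A,v
def plan(step,n,r=.0317):
    A,v=st();cur=v
    for i in range(n):
        B=np.radians(A+step*(i+1));q=r*np.array([np.cos(B),np.sin(B)]);d=100*(q-cur);cur=q
        print([round(E[0]*d[0],2),round(E[1]*d[0],2),round(d[1],2)])
if __name__=="__main__":
    plan(float(sys.argv[1]),int(sys.argv[2]))
E
python3 c.py 24 15
```

```text
t 6.75 A 9.2 r 33.35 Frad -4.7 Ftan -1.2 Fx 4.4 px 0.4088316970103942
[np.float64(-0.12), np.float64(-0.63), np.float64(1.2)]
[np.float64(-0.18), np.float64(-0.92), np.float64(0.93)]
[np.float64(-0.24), np.float64(-1.21), np.float64(0.47)]
[np.float64(-0.25), np.float64(-1.29), np.float64(-0.07)]
[np.float64(-0.23), np.float64(-1.15), np.float64(-0.6)]
[np.float64(-0.16), np.float64(-0.81), np.float64(-1.03)]
[np.float64(-0.06), np.float64(-0.33), np.float64(-1.27)]
[np.float64(0.04), np.float64(0.21), np.float64(-1.3)]
[np.float64(0.14), np.float64(0.71), np.float64(-1.1)]
[np.float64(0.21), np.float64(1.09), np.float64(-0.71)]
[np.float64(0.25), np.float64(1.28), np.float64(-0.2)]
[np.float64(0.25), np.float64(1.25), np.float64(0.35)]
[np.float64(0.2), np.float64(1.0), np.float64(0.83)]
[np.float64(0.11), np.float64(0.58), np.float64(1.18)]
[np.float64(0.01), np.float64(0.06), np.float64(1.32)]
```

play_rows(
  rows=[
    [[-0.1,-0.53,1.2],[0,0,0],-1],
    [[-0.18,-0.92,0.93],[0,0,0],-1],
    [[-0.24,-1.21,0.47],[0,0,0],-1],
    [[-0.25,-1.29,-0.07],[0,0,0],-1],
    [[-0.23,-1.15,-0.6],[0,0,0],-1],
  ],
)

```text
time_s: 7.25
eef_pos: [0.4575, 0.2063, 0.0796]
eef_rot: [0.087, 0.982, -0.015, 0.168]
contact_force: [4.7, 2.5, 2.4]
grip_width: 0.0157
grasp_force: 12.0
```

```bash
sed -i 's/.3104,.0553/.3115,.0553/' c.py; python3 c.py 24 1
```

```text
t 7.25 A 130.6 r 32.01 Frad -0.3 Ftan -4.1 Fx 4.2 px 0.40898741154735435
[np.float64(-0.15), np.float64(-0.77), np.float64(-1.07)]
```

play_rows(
  rows=[
    [[-0.12,-0.78,-1.07],[0,0,0],-1],
    [[-0.06,-0.33,-1.27],[0,0,0],-1],
    [[0.04,0.21,-1.3],[0,0,0],-1],
    [[0.14,0.71,-1.1],[0,0,0],-1],
    [[0.21,1.09,-0.71],[0,0,0],-1],
  ],
)

```text
time_s: 7.75
eef_pos: [0.4594, 0.2156, 0.0238]
eef_rot: [0.087, 0.982, -0.016, 0.167]
contact_force: [-0.9, 2.7, 14.2]
grip_width: 0.0153
grasp_force: 12.0
```

```bash
python3 c.py 24 1
```

```text
t 7.75 A -109.8 r 33.48 Frad -14.1 Ftan -2.5 Fx -1.4 px 0.4090979876394818
[np.float64(0.26), np.float64(1.34), np.float64(-0.01)]
```

play_rows(
  rows=[
    [[0.25,1.28,-0.2],[0,0,0],-1],
    [[0.25,1.25,0.35],[0,0,0],-1],
    [[0.2,1.0,0.83],[0,0,0],-1],
    [[0.11,0.58,1.18],[0,0,0],-1],
    [[0.01,0.06,1.32],[0,0,0],-1],
  ],
)

```text
time_s: 8.25
eef_pos: [0.4674, 0.2577, 0.0589]
eef_rot: [0.086, 0.982, -0.016, 0.167]
contact_force: [3.0, 1.1, -1.9]
grip_width: 0.0154
grasp_force: 12.0
```

```bash
python3 c.py 24 15
python3 - <<'E'
from h import *
crop("scene",211,180,160,120,5,"pics/s4.png")
E
```

```text
t 8.25 A 6.6 r 31.69 Frad 1.5 Ftan -2.1 Fx 2.8 px 0.4088283414627334
[np.float64(-0.08), np.float64(-0.41), np.float64(1.25)]
[np.float64(-0.17), np.float64(-0.87), np.float64(0.97)]
[np.float64(-0.23), np.float64(-1.19), np.float64(0.52)]
[np.float64(-0.25), np.float64(-1.29), np.float64(-0.01)]
[np.float64(-0.23), np.float64(-1.18), np.float64(-0.55)]
[np.float64(-0.17), np.float64(-0.86), np.float64(-0.99)]
[np.float64(-0.08), np.float64(-0.39), np.float64(-1.26)]
[np.float64(0.03), np.float64(0.15), np.float64(-1.31)]
[np.float64(0.13), np.float64(0.66), np.float64(-1.13)]
[np.float64(0.21), np.float64(1.05), np.float64(-0.76)]
[np.float64(0.25), np.float64(1.27), np.float64(-0.26)]
[np.float64(0.25), np.float64(1.26), np.float64(0.29)]
[np.float64(0.2), np.float64(1.04), np.float64(0.79)]
[np.float64(0.12), np.float64(0.64), np.float64(1.15)]
[np.float64(0.02), np.float64(0.12), np.float64(1.31)]
```

View pics/s4.png

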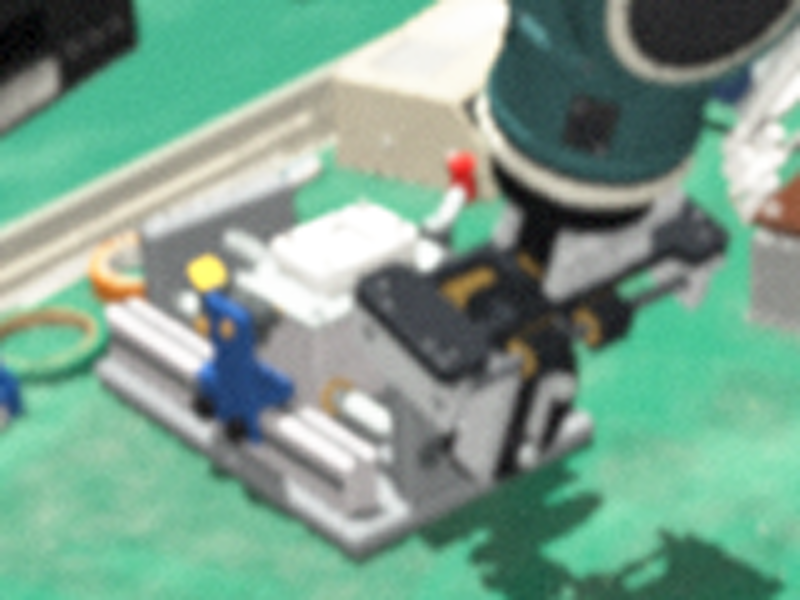

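The yellow tab rose from (208,288) to (208,272), so the pin is lifting the pawl. I'll keep winding and track the tab numerically.

```bash
cat >> c.py <<'E'
def tab(im=None):
    if im is None: im=manip.read_camera("scene")[:,:,::-1]
    w=im[215:255,235:275].astype(int);m=(w[...,2]>150)&(w[...,1]>120)&(w[...,0]<110)
    v,u=np.nonzero(m);print("tab",len(u),u.mean()+235,v.mean()+215)
if __name__=="__main__": tab()
E
python3 - <<'E'
from c import *
tab(cv2.imread("pics/s1f.png")); tab()
E
```

```text
tab 29 256.0689655172414 244.82758620689654
tab 21 244.42857142857142 240.1904761904762
```

play_rows(
  rows=[
    [[-0.07,-0.41,1.25],[0,0,0],-1],
    [[-0.17,-0.87,0.97],[0,0,0],-1],
    [[-0.23,-1.19,0.52],[0,0,0],-1],
    [[-0.25,-1.29,-0.01],[0,0,0],-1],
    [[-0.23,-1.18,-0.55],[0,0,0],-1],
  ],
)

```text
time_s: 8.85
eef_pos: [0.4577, 0.2075, 0.0811]
eef_rot: [0.087, 0.982, -0.015, 0.167]
contact_force: [1.6, 9.4, -6.1]
grip_width: 0.0151
grasp_force: 12.0
```

```bash
python3 c.py 24 5
```

```text
t 8.85 A 127.3 r 32.43 Frad -10.6 Ftan -3.8 Fx -0.3 px 0.408978580811201
[np.float64(-0.16), np.float64(-0.8), np.float64(-1.06)]
[np.float64(-0.07), np.float64(-0.37), np.float64(-1.26)]
[np.float64(0.03), np.float64(0.16), np.float64(-1.31)]
[np.float64(0.13), np.float64(0.67), np.float64(-1.13)]
[np.float64(0.21), np.float64(1.06), np.float64(-0.75)]
tab 17 242.7058823529412 240.47058823529412
```

play_rows(
  rows=[
    [[-0.14,-0.76,-1.06],[0,0,0],-1],
    [[-0.07,-0.37,-1.26],[0,0,0],-1],
    [[0.03,0.16,-1.29],[0,0,0],-1],
    [[0.13,0.67,-1.08],[0,0,0],-1],
    [[0.21,1.06,-0.68],[0,0,0],-1],
  ],
)

```text
time_s: 9.4
eef_pos: [0.4589, 0.2135, 0.0262]
eef_rot: [0.088, 0.982, -0.018, 0.166]
contact_force: [0.1, -4.1, -5.7]
grip_width: 0.0155
grasp_force: 12.0
```

```bash
sed -i 's/im\[215:255,235:275\]/im[224:243,246:262]/; s/w\[...,0\]<110/w[...,0]<0.6*w[...,1]/; s/+235,/+246,/; s/+215)/+224)/' c.py
python3 c.py 24 5; python3 -c "
from c import *
tab(cv2.imread('pics/s1f.png'))"
```

```text
t 9.4 A -114.8 r 32.05 Frad 6.8 Ftan -1.3 Fx 0.9 px 0.40901515348911865
[np.float64(0.25), np.float64(1.28), np.float64(-0.26)]
[np.float64(0.25), np.float64(1.27), np.float64(0.26)]
[np.float64(0.21), np.float64(1.06), np.float64(0.76)]
[np.float64(0.13), np.float64(0.66), np.float64(1.13)]
[np.float64(0.03), np.float64(0.15), np.float64(1.31)]
tab 21 251.66666666666666 236.76190476190476
tab 22 252.0909090909091 236.5
```

```bash
python3 -c "
from c import *
im=np.zeros((480,640,3),np.uint8); im[180:300,211:371]=cv2.resize(cv2.imread('pics/s4.png'),(160,120),interpolation=cv2.INTER_AREA)
tab(im); tab()
im=manip.read_camera('scene')[:,:,::-1]; cv2.imwrite('pics/s5f.png',im); cv2.imwrite('pics/s5.png',cv2.resize(im[215:275,225:305],None,fx=9,fy=9,interpolation=cv2.INTER_CUBIC))"
```

```text
tab 34 251.97058823529412 234.08823529411765
tab 23 251.69565217391303 236.95652173913044
```

View pics/s5.png

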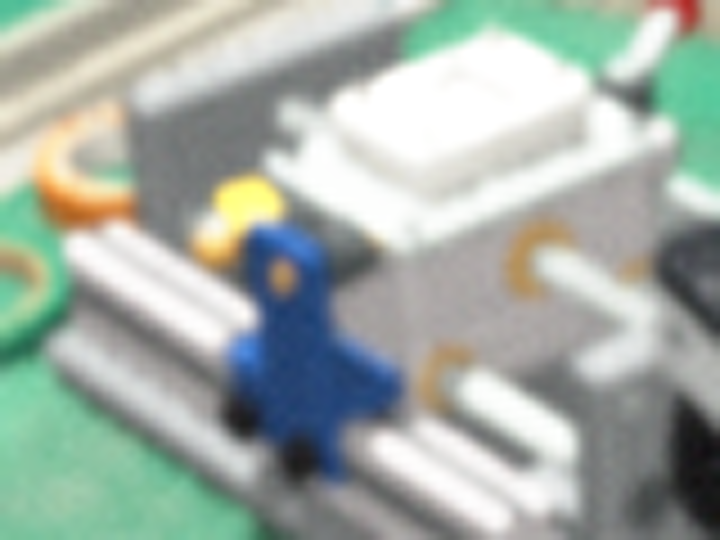

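The tab is back at its rest height and the brass pin is visible beyond it at (208,240), so the pawl has dropped behind the pin. Now I'll wind back, with the play first.

```bash
python3 c.py -9 5
```

```text
t 9.55 A -113.3 r 31.27 Frad 12.9 Ftan 0.4 Fx 1.3 px 0.4088962513407394
[np.float64(-0.09), np.float64(-0.45), np.float64(0.19)]
[np.float64(-0.08), np.float64(-0.39), np.float64(0.3)]
[np.float64(-0.07), np.float64(-0.34), np.float64(0.36)]
[np.float64(-0.06), np.float64(-0.28), np.float64(0.41)]
[np.float64(-0.04), np.float64(-0.22), np.float64(0.45)]
tab 24 251.66666666666666 237.08333333333334
```

play_rows(
  rows=[
    [[-0.1,-0.5,0.09],[0,0,0],-1],
    [[-0.08,-0.41,0.27],[0,0,0],-1],
    [[-0.07,-0.34,0.36],[0,0,0],-1],
    [[-0.06,-0.28,0.41],[0,0,0],-1],
    [[-0.04,-0.22,0.45],[0,0,0],-1],
  ],
)

```text
time_s: 10.1
eef_pos: [0.456, 0.1976, 0.0439]
eef_rot: [0.087, 0.982, -0.016, 0.167]
contact_force: [-5.5, -3.6, -2.5]
grip_width: 0.0151
grasp_force: 12.0
```

```bash
sed -i 's/.3115,.0553/.3115,.0549/;s/r=.0317/r=.032/' c.py; python3 c.py -6 5
```

```text
t 10.1 A -159.7 r 31.6 Frad 5.2 Ftan 0.7 Fx -4.7 px 0.4091724966096151
[np.float64(-0.03), np.float64(-0.13), np.float64(0.31)]
[np.float64(-0.01), np.float64(-0.06), np.float64(0.33)]
[np.float64(-0.01), np.float64(-0.03), np.float64(0.33)]
[np.float64(0.0), np.float64(0.0), np.float64(0.33)]
[np.float64(0.01), np.float64(0.04), np.float64(0.33)]
tab 23 251.52173913043478 237.1304347826087
```

play_rows(
  rows=[
    [[-0.03,-0.13,0.31],[0,0,0],-1],
    [[-0.01,-0.06,0.33],[0,0,0],-1],
    [[-0.01,-0.03,0.33],[0,0,0],-1],
    [[0,0,0.33],[0,0,0],-1],
    [[0.01,0.04,0.33],[0,0,0],-1],
  ],
)

```text
time_s: 10.65
eef_pos: [0.4556, 0.1959, 0.0603]
eef_rot: [0.087, 0.982, -0.016, 0.167]
contact_force: [-5.6, -3.2, -0.7]
grip_width: 0.0152
grasp_force: 12.0
```

```bash
python3 c.py -6 10
```

```text
t 10.65 A 170.2 r 31.84 Frad 4.1 Ftan 1.4 Fx -4.8 px 0.409154248394833
[np.float64(0.01), np.float64(0.06), np.float64(0.33)]
[np.float64(0.02), np.float64(0.11), np.float64(0.32)]
[np.float64(0.03), np.float64(0.14), np.float64(0.3)]
[np.float64(0.03), np.float64(0.17), np.float64(0.29)]
[np.float64(0.04), np.float64(0.2), np.float64(0.27)]
[np.float64(0.04), np.float64(0.22), np.float64(0.25)]
[np.float64(0.05), np.float64(0.25), np.float64(0.22)]
[np.float64(0.05), np.float64(0.27), np.float64(0.19)]
[np.float64(0.06), np.float64(0.29), np.float64(0.16)]
[np.float64(0.06), np.float64(0.3), np.float64(0.13)]
tab 20 251.95 236.35
```

play_rows(
  rows=[
    [[0.0,0.04,0.33],[0,0,0],-1],
    [[0.01,0.1,0.32],[0,0,0],-1],
    [[0.02,0.14,0.3],[0,0,0],-1],
    [[0,0,0],[0,0,0],-1],
  ],
)

```text
time_s: 11.1
eef_pos: [0.4563, 0.1993, 0.0703]
eef_rot: [0.087, 0.982, -0.015, 0.167]
contact_force: [-5.9, -3.5, 1.9]
grip_width: 0.0154
grasp_force: 12.0
```

```bash
python3 c.py -4 8
```

```text
t 11.1 A 151.1 r 31.82 Frad 4.9 Ftan 0.5 Fx -5.1 px 0.40918351633933037
[np.float64(0.02), np.float64(0.1), np.float64(0.2)]
[np.float64(0.02), np.float64(0.13), np.float64(0.18)]
[np.float64(0.03), np.float64(0.14), np.float64(0.17)]
[np.float64(0.03), np.float64(0.15), np.float64(0.16)]
[np.float64(0.03), np.float64(0.16), np.float64(0.15)]
[np.float64(0.03), np.float64(0.17), np.float64(0.14)]
[np.float64(0.04), np.float64(0.18), np.float64(0.13)]
[np.float64(0.04), np.float64(0.19), np.float64(0.12)]
tab 20 251.75 236.5
```

```bash
cat >> c.py <<'E'
def knob(im=None):
    if im is None: im=manip.read_camera("scene")[:,:,::-1]
    w=im[200:240,280:325].astype(float);m=np.clip(w[...,2]-1.6*np.maximum(w[...,1],w[...,0])-30,0,None)
    v,u=np.mgrid[200:240,280:325];print("knob",m.sum(),(m*u).sum()/m.sum(),(m*v).sum()/m.sum())
if __name__=="__main__": knob()
E
python3 - <<'E'
from c import *
knob(cv2.imread('pics/s1f.png'));knob(cv2.imread('pics/s5f.png'));knob();knob()
E
```

```text
knob 2287.7999999999997 312.6563510796398 218.0140746568756
knob 1964.3999999999999 299.4985746283852 212.20678069639584
knob 1710.1999999999996 299.9704128172144 212.21213893111923
knob 1731.9999999999998 299.98394919168595 212.18140877598148
```

play_rows(
  rows=[
    [[0.01,0.07,0.2],[0,0,0],-1],
    [[0.02,0.12,0.18],[0,0,0],-1],
    [[0.03,0.14,0.17],[0,0,0],-1],
    [[0.03,0.15,0.16],[0,0,0],-1],
  ],
)

```text
time_s: 11.65
eef_pos: [0.4571, 0.204, 0.0767]
eef_rot: [0.087, 0.982, -0.016, 0.167]
contact_force: [-4.8, -4.3, 1.2]
grip_width: 0.0154
grasp_force: 12.0
```

```bash
python3 c.py -4 8
```

```text
t 11.65 A 136.7 r 31.84 Frad 4.5 Ftan 2.7 Fx -3.9 px 0.40908576996178225
[np.float64(0.03), np.float64(0.14), np.float64(0.17)]
[np.float64(0.03), np.float64(0.17), np.float64(0.15)]
[np.float64(0.03), np.float64(0.18), np.float64(0.13)]
[np.float64(0.04), np.float64(0.18), np.float64(0.12)]
[np.float64(0.04), np.float64(0.19), np.float64(0.11)]
[np.float64(0.04), np.float64(0.2), np.float64(0.09)]
[np.float64(0.04), np.float64(0.21), np.float64(0.08)]
[np.float64(0.04), np.float64(0.21), np.float64(0.06)]
tab 21 251.9047619047619 236.47619047619048
knob 1999.3999999999996 300.4904471341403 212.48254476342905
```

```bash
python3 - <<'E'
import numpy as np
E=[.193,.981]
for a in range(136,0,-8):
    A=np.radians(a-4); d=3.2*np.radians(1.6); print(a,[round(E[0]*d*np.sin(A),3),round(E[1]*d*np.sin(A),3),round(-d*np.cos(A),3)], "tan+: y %.2f z %.2f"%(-np.sin(A),np.cos(A)))
E
```

```text
136 [np.float64(0.013), np.float64(0.065), np.float64(0.06)] tan+: y -0.74 z -0.67
128 [np.float64(0.014), np.float64(0.073), np.float64(0.05)] tan+: y -0.83 z -0.56
120 [np.float64(0.016), np.float64(0.079), np.float64(0.039)] tan+: y -0.90 z -0.44
112 [np.float64(0.016), np.float64(0.083), np.float64(0.028)] tan+: y -0.95 z -0.31
104 [np.float64(0.017), np.float64(0.086), np.float64(0.016)] tan+: y -0.98 z -0.17
96 [np.float64(0.017), np.float64(0.088), np.float64(0.003)] tan+: y -1.00 z -0.03
88 [np.float64(0.017), np.float64(0.087), np.float64(-0.009)] tan+: y -0.99 z 0.10
80 [np.float64(0.017), np.float64(0.085), np.float64(-0.022)] tan+: y -0.97 z 0.24
72 [np.float64(0.016), np.float64(0.081), np.float64(-0.033)] tan+: y -0.93 z 0.37
64 [np.float64(0.015), np.float64(0.076), np.float64(-0.045)] tan+: y -0.87 z 0.50
56 [np.float64(0.014), np.float64(0.069), np.float64(-0.055)] tan+: y -0.79 z 0.62
48 [np.float64(0.012), np.float64(0.061), np.float64(-0.064)] tan+: y -0.69 z 0.72
40 [np.float64(0.01), np.float64(0.052), np.float64(-0.072)] tan+: y -0.59 z 0.81
32 [np.float64(0.008), np.float64(0.041), np.float64(-0.079)] tan+: y -0.47 z 0.88
24 [np.float64(0.006), np.float64(0.03), np.float64(-0.084)] tan+: y -0.34 z 0.94
16 [np.float64(0.004), np.float64(0.018), np.float64(-0.087)] tan+: y -0.21 z 0.98
8 [np.float64(0.001), np.float64(0.006), np.float64(-0.089)] tan+: y -0.07 z 1.00
```

play_rows(
  rows=[
    [[0.01,0.065,0.06],[0,0,0],-1],
    [[0.01,0.065,0.06],[0,0,0],-1],
    [[0.01,0.065,0.06],[0,0,0],-1],
    [[0.01,0.065,0.06],[0,0,0],-1],
    [[0.01,0.065,0.06],[0,0,0],-1],
  ],
)

```text
time_s: 12.25
eef_pos: [0.4578, 0.2072, 0.0798]
eef_rot: [0.087, 0.982, -0.016, 0.167]
contact_force: [-4.4, -4.5, 3.1]
grip_width: 0.0157
grasp_force: 12.0
```

play_rows(
  rows=[
    [[0.02,0.06,0.065],[0,0,0],-1],
    [[0.02,0.07,0.06],[0,0,0],-1],
    [[0.015,0.07,0.05],[0,0,0],-1],
    [[0.015,0.073,0.05],[0,0,0],-1],
    [[0.015,0.073,0.05],[0,0,0],-1],
  ],
)

```text
time_s: 12.75
eef_pos: [0.4585, 0.211, 0.0825]
eef_rot: [0.087, 0.982, -0.016, 0.167]
contact_force: [-5.5, -2.0, 3.1]
grip_width: 0.0155
grasp_force: 12.0
```

play_rows(
  rows=[
    [[0.016,0.079,0.039],[0,0,0],-1],
    [[0.016,0.079,0.039],[0,0,0],-1],
    [[0.016,0.079,0.039],[0,0,0],-1],
  ],
)

```text
time_s: 13.05
eef_pos: [0.459, 0.2134, 0.0837]
eef_rot: [0.087, 0.982, -0.016, 0.167]
contact_force: [-6.3, -2.8, 4.4]
grip_width: 0.0156
grasp_force: 12.0
```

play_rows(
  rows=[
    [[0.016,0.08,0.039],[0,0,0],-1],
    [[0.016,0.08,0.039],[0,0,0],-1],
    [[0.02,0.083,0.03],[0,0,0],-1],
    [[0.02,0.083,0.03],[0,0,0],-1],
  ],
)

```text
time_s: 13.45
eef_pos: [0.4597, 0.2168, 0.0851]
eef_rot: [0.087, 0.982, -0.016, 0.167]
contact_force: [-6.0, -1.2, 4.3]
grip_width: 0.0155
grasp_force: 12.0
```

play_rows(
  rows=[
    [[0.02,0.083,0.028],[0,0,0],-1],
    [[0.02,0.083,0.028],[0,0,0],-1],
    [[0.02,0.083,0.028],[0,0,0],-1],
  ],
)

```text
time_s: 13.75
eef_pos: [0.4602, 0.2194, 0.0859]
eef_rot: [0.087, 0.982, -0.016, 0.167]
contact_force: [-7.0, -0.3, 3.4]
grip_width: 0.0154
grasp_force: 12.0
```

```bash
python3 c.py -4 1
```

```text
t 13.75 A 103.5 r 31.9 Frad 3.7 Ftan 0.8 Fx -6.8 px 0.40912807784153205
[np.float64(0.04), np.float64(0.21), np.float64(0.05)]
tab 20 251.95 236.35
knob 1888.2 300.58722592945657 212.50662006143418
```

play_rows(
  rows=[
    [[-0.02,0.093,0.016],[0,0,0],-1],
    [[0,0.09,0.016],[0,0,0],-1],
    [[0.015,0.086,0.016],[0,0,0],-1],
    [[0.015,0.086,0.016],[0,0,0],-1],
  ],
)

```text
time_s: 14.25
eef_pos: [0.4607, 0.2229, 0.0865]
eef_rot: [0.087, 0.982, -0.016, 0.167]
contact_force: [-2.2, -1.2, 4.5]
grip_width: 0.0157
grasp_force: 12.0
```

play_rows(
  rows=[
    [[0.015,0.088,0.008],[0,0,0],-1],
    [[0.015,0.088,0.003],[0,0,0],-1],
    [[0.015,0.088,0.003],[0,0,0],-1],
  ],
)

```text
time_s: 14.55
eef_pos: [0.4612, 0.2256, 0.0865]
eef_rot: [0.087, 0.982, -0.016, 0.167]
contact_force: [-2.4, -2.0, 5.6]
grip_width: 0.0155
grasp_force: 12.0
```

```bash
python3 c.py -4 1
```

```text
t 14.55 A 92.2 r 31.66 Frad 5.6 Ftan 2.2 Fx -2.0 px 0.4089388354041154
[np.float64(0.04), np.float64(0.22), np.float64(0.03)]
tab 20 251.95 236.35
knob 1794.7999999999997 300.77668821038554 212.60140405616224
```

play_rows(
  rows=[
    [[0.015,0.088,0.03],[0,0,0],-1],
    [[0.015,0.088,-0.003],[0,0,0],-1],
    [[0.015,0.088,-0.006],[0,0,0],-1],
    [[0.015,0.088,-0.009],[0,0,0],-1],
  ],
)

```text
time_s: 15.05
eef_pos: [0.4618, 0.229, 0.0865]
eef_rot: [0.087, 0.982, -0.016, 0.167]
contact_force: [2.2, -1.9, 6.3]
grip_width: 0.0151
grasp_force: 12.0
```

play_rows(
  rows=[
    [[0.015,0.087,-0.009],[0,0,0],-1],
    [[0.015,0.087,-0.01],[0,0,0],-1],
    [[0.015,0.087,-0.015],[0,0,0],-1],
  ],
)

```text
time_s: 15.35
eef_pos: [0.4623, 0.2317, 0.0862]
eef_rot: [0.087, 0.982, -0.016, 0.167]
contact_force: [2.3, -2.1, 5.1]
grip_width: 0.0156
grasp_force: 12.0
```

```bash
python3 c.py -4 1
```

```text
t 15.35 A 80.9 r 31.74 Frad 4.8 Ftan 2.4 Fx 2.6 px 0.4088331355568808
[np.float64(0.04), np.float64(0.22), np.float64(-0.02)]
tab 20 251.95 236.35
knob 1632.3999999999999 301.18169566282774 212.91950502327862
```

play_rows(
  rows=[
    [[0.015,0.085,0.0],[0,0,0],-1],
    [[0.016,0.085,-0.02],[0,0,0],-1],
    [[0.016,0.084,-0.022],[0,0,0],-1],
    [[0.016,0.084,-0.025],[0,0,0],-1],
  ],
)

```text
time_s: 15.85
eef_pos: [0.4629, 0.2349, 0.0855]
eef_rot: [0.087, 0.982, -0.016, 0.167]
contact_force: [5.1, -2.4, 5.6]
grip_width: 0.0156
grasp_force: 12.0
```

play_rows(
  rows=[
    [[0.016,0.083,-0.03],[0,0,0],-1],
    [[0.016,0.082,-0.032],[0,0,0],-1],
    [[0.016,0.081,-0.034],[0,0,0],-1],
  ],
)

```text
time_s: 16.15
eef_pos: [0.4634, 0.2374, 0.0846]
eef_rot: [0.087, 0.982, -0.016, 0.167]
contact_force: [4.4, -1.5, 7.0]
grip_width: 0.0153
grasp_force: 12.0
```

```bash
python3 c.py -4 1
```

```text
t 16.15 A 69.9 r 31.62 Frad 6.4 Ftan 3.0 Fx 4.6 px 0.40875694620685177
[np.float64(0.04), np.float64(0.22), np.float64(-0.05)]
tab 20 251.95 236.35
knob 1902.1999999999998 301.40942067080226 213.152980759121
```

```bash
python3 - <<'E'
from c import *
np.set_printoptions(precision=4,suppress=True)
O=np.array([.6184,.1953,0]);T=np.radians(-11);X=np.array([np.cos(T),np.sin(T),0]);Y=np.array([-np.sin(T),np.cos(T),0])
def rel(p): q=p-O; return np.array([q@X,q@Y,p[2]])
print("pin s5",rel(onz("scene",225+208/9,215+240/9,.078)))
o,r=ray("scene",225+283/9,215+275/9)
for y in(.075,.085,.095): print("pivot",y,rel(o+r*((y-(o-O)@Y)/(r@Y))))
print("bolts s1", rel(onz("scene",211+272/5,180+343/5,.078)))
tc=lambda a,b:(260+a/3.5,115+b/3.5)
for a,b in((82,247),(120,258),(118,190),(118,168)): print("top",a,b,rel(onz("top",*tc(a,b),.085)))
E
```

```text
pin s5 [0.0428 0.0715 0.078 ]
pivot 0.075 [-0.0015  0.075   0.0858]
pivot 0.085 [-0.0171  0.085   0.0963]
pivot 0.095 [-0.0328  0.095   0.1068]
bolts s1 [-0.0191  0.06    0.078 ]
top 82 247 [-0.0208  0.0804  0.085 ]
top 120 258 [-0.0231  0.0573  0.085 ]
top 118 190 [0.0175 0.0673 0.085 ]
top 118 168 [0.0309 0.0702 0.085 ]
```

play_rows(
  rows=[
    [[0.03,0.085,0.0],[0,0,0],-1],
    [[0.03,0.08,-0.02],[0,0,0],-1],
    [[0.016,0.079,-0.038],[0,0,0],-1],
    [[0.016,0.079,-0.04],[0,0,0],-1],
  ],
)

```text
time_s: 16.65
eef_pos: [0.464, 0.2404, 0.0834]
eef_rot: [0.087, 0.982, -0.016, 0.167]
contact_force: [1.6, -4.1, 6.6]
grip_width: 0.0156
grasp_force: 12.0
```

play_rows(
  rows=[
    [[0.016,0.077,-0.042],[0,0,0],-1],
    [[0.015,0.076,-0.045],[0,0,0],-1],
    [[0.015,0.075,-0.047],[0,0,0],-1],
  ],
)

```text
time_s: 16.95
eef_pos: [0.4645, 0.2426, 0.0821]
eef_rot: [0.087, 0.982, -0.016, 0.167]
contact_force: [2.2, -2.8, 7.2]
grip_width: 0.0159
grasp_force: 12.0
```

```bash
python3 c.py -4 1
```

```text
t 16.95 A 59.3 r 31.62 Frad 5.0 Ftan 5.7 Fx 2.7 px 0.4088164055191133
[np.float64(0.04), np.float64(0.2), np.float64(-0.09)]
tab 20 251.95 236.35
knob 1969.7999999999997 301.50837648492234 213.23545537618034
```

play_rows(
  rows=[
    [[0.015,0.072,-0.05],[0,0,0],-1],
    [[0,0,0],[0,0,0],-1],
  ],
)

```text
time_s: 17.25
eef_pos: [0.4646, 0.2434, 0.0816]
eef_rot: [0.087, 0.982, -0.016, 0.167]
contact_force: [0.9, -2.2, 8.8]
grip_width: 0.0156
grasp_force: 12.0
```

```bash
python3 c.py -4 1; python3 -c "
from c import *
for i in range(4): manip.read_camera('top'); st()"
```

```text
t 17.25 A 57.5 r 31.61 Frad 6.4 Ftan 6.4 Fx 1.3 px 0.4087860032390804
[np.float64(0.04), np.float64(0.2), np.float64(-0.09)]
tab 20 251.95 236.35
knob 1974.9999999999998 301.5320506329115 213.23463291139242
t 17.4 A 57.6 r 31.61 Frad 5.2 Ftan 7.3 Fx 1.9 px 0.4087824361114964
t 17.45 A 57.6 r 31.64 Frad 5.4 Ftan 6.5 Fx 1.9 px 0.40879194509929456
t 17.5 A 57.6 r 31.65 Frad 4.2 Ftan 4.9 Fx 2.6 px 0.40880839778876543
t 17.55 A 57.6 r 31.64 Frad 5.5 Ftan 3.9 Fx 3.4 px 0.40879525756924306
```

play_rows(
  rows=[
    [[0.02,0.09,-0.06],[0,0,0],-1],
    [[0,0,0],[0,0,0],-1],
  ],
)

```text
time_s: 17.75
eef_pos: [0.4647, 0.2443, 0.0809]
eef_rot: [0.087, 0.982, -0.016, 0.167]
contact_force: [1.2, -2.7, 8.3]
grip_width: 0.0155
grasp_force: 12.0
```

```bash
python3 -c "
from c import *
knob()
for i in range(8): manip.read_camera('top'); st()"
```

```text
knob 1955.7999999999997 301.54207996727683 213.22824419674816
t 17.85 A 55.7 r 31.59 Frad 5.7 Ftan 4.3 Fx 2.5 px 0.4088054248852767
t 17.9 A 55.6 r 31.61 Frad 4.3 Ftan 5.4 Fx 2.7 px 0.40878874980700547
t 17.95 A 55.7 r 31.6 Frad 5.1 Ftan 7.6 Fx 2.1 px 0.4087671631177572
t 18.0 A 55.7 r 31.61 Frad 5.1 Ftan 9.4 Fx 2.7 px 0.4087883560669526
t 18.05 A 55.7 r 31.59 Frad 5.6 Ftan 6.7 Fx 2.0 px 0.4087751388280322
t 18.1 A 55.6 r 31.63 Frad 5.5 Ftan 5.2 Fx 2.6 px 0.4087787727317191
t 18.15 A 55.7 r 31.58 Frad 6.0 Ftan 4.2 Fx 3.1 px 0.4087889997113316
t 18.2 A 55.7 r 31.6 Frad 4.2 Ftan 5.7 Fx 2.9 px 0.40879853935811483
```

play_rows(
  rows=[
    [[0.011,0.058,-0.043],[0,0,0],-1],
    [[0.011,0.057,-0.045],[0,0,0],-1],
    [[0,0,0],[0,0,0],-1],
  ],
)

```text
time_s: 18.5
eef_pos: [0.4649, 0.2452, 0.08]
eef_rot: [0.087, 0.982, -0.016, 0.167]
contact_force: [2.4, -2.3, 6.9]
grip_width: 0.0154
grasp_force: 12.0
```

```bash
cat > avg.py <<'E'
from c import *
import io,contextlib
L=[];b=io.StringIO()
for i in range(8):
    with contextlib.redirect_stdout(b): manip.read_camera('top'); st()
for l in b.getvalue().splitlines(): L.append([float(x) for x in l.split()[1::2]])
L=np.array(L);print("t A r Frad Ftan Fx",L.mean(0)[:6].round(2),"sd",L.std(0)[4].round(2));knob()
E
python3 avg.py
```

```text
t A r Frad Ftan Fx [18.73 53.26 31.36  3.91  6.78  2.26] sd 2.07
knob 2008.6 301.5530220053769 213.20262869660453
```

Force has risen to about 6.8 N while the carriage has stopped moving, so the pin is firmly seated at roughly 34 N. Releasing now.

play_rows(
  rows=[
    [[0,0,0],[0,0,0],1],
    [[0,0,0],[0,0,0],1],
    [[0,0,0],[0,0,0],1],
    [[0,0,0],[0,0,0],1],
    [[0,0,0],[0,0,0],1],
  ],
)

```text
time_s: 19.45
eef_pos: [0.4648, 0.2457, 0.08]
eef_rot: [0.087, 0.982, -0.016, 0.167]
contact_force: [-0.4, -0.1, 0.7]
grip_width: 0.0519
grasp_force: 0.0
```

play_rows(
  rows=[
    [[0,0,2],[0,0,0],1],
    [[-1,0,3],[0,0,0],1],
    [[-1,0,4],[0,0,0],1],
    [[-0.5,0,4],[0,0,0],1],
    [[0,-2,3],[0,0,0],-1],
  ],
)

```text
time_s: 19.95
eef_pos: [0.4394, 0.2274, 0.2425]
eef_rot: [0.085, 0.982, -0.015, 0.168]
contact_force: [0.8, -0.3, -0.5]
grip_width: 0.082
grasp_force: 0.0
```

```bash
python3 - <<'E'
from c import *
np.set_printoptions(precision=4,suppress=True)
s=manip.observe();print(s["time_s"],s["eef_pos"],s["contact_force"],s["grip_width"]);tab();knob()
im=manip.read_camera("top").astype(float);m=(im[...,0]-1.8*np.maximum(im[...,1],im[...,2])-30).clip(0);m[:,:340]=0;m[:,410:]=0;m[:140]=0;m[240:]=0
v,u=np.mgrid[:480,:640];u=(m*u).sum()/m.sum();v=(m*v).sum()/m.sum();print(m.sum(),u,v,onz("top",u,v,.114))
im=im.astype(np.uint8)[:,:,::-1];cv2.imwrite("pics/t6f.png",im)
cv2.imwrite("pics/t6.png",cv2.resize(im[110:270,260:420],None,fx=3.5,fy=3.5,interpolation=cv2.INTER_CUBIC))
E
```

```text
19.95 [0.4394 0.2274 0.2425] [ 0.7517 -0.3077 -0.5239] 0.08197173905794189
tab 22 251.86363636363637 236.36363636363637
knob 1884.8000000000002 301.3755305602716 213.06854838709674
4505.599999999999 378.71533203125 176.69566761363635 [0.623  0.0886 0.114 ]
```

View pics/t6.png

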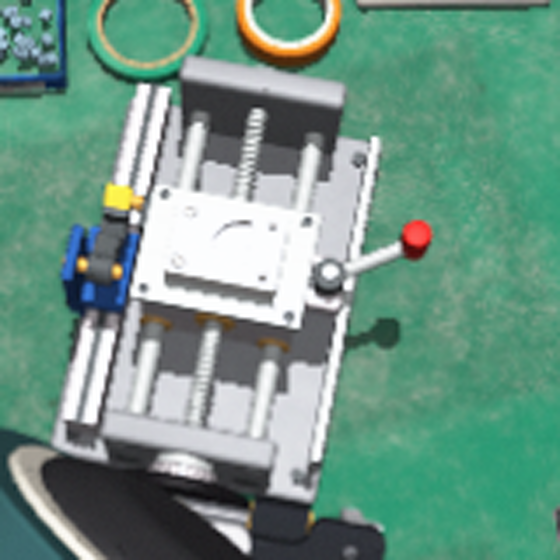

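The pin sits just beyond the pawl's tab at (138,200), and the knob is at (416,238), about (0.623, 0.089) in world. Next I'll make the tool upright and go beyond the knob with the fingers shut.

play_rows(
  rows=[
    [[3.5,-2.5,0],[1.2,6.3,0],-1],
    [[3.5,-2.5,0],[1.2,6.3,0],-1],
    [[3.5,-2.5,0],[1.2,6.3,0],-1],
    [[3.5,-2.5,0],[0,0,0],-1],
    [[3.5,-2.5,0],[0,0,0],-1],
  ],
)

```text
time_s: 20.6
eef_pos: [0.6033, 0.1079, 0.2373]
eef_rot: [0.089, 0.996, -0.005, 0.018]
contact_force: [-0.7, 2.0, 0.6]
grip_width: 0.0311
grasp_force: 0.0
```

play_rows(
  rows=[
    [[3.5,-2.5,0],[0,0,0],-1],
    [[0,0,0],[0,0,0],-1],
    [[0,0,0],[0,0,0],-1],
    [[0,0,0],[0,0,0],-1],
    [[0,0,0],[0,0,0],-1],
  ],
)

```text
time_s: 21.1
eef_pos: [0.6362, 0.0856, 0.2392]
eef_rot: [0.088, 0.996, -0.004, 0.019]
contact_force: [-0.3, -0.7, 0.2]
grip_width: 0.0003
grasp_force: 0.0
```

play_rows(
  rows=[
    [[2.1,-0.8,-1],[0.4,2,0],-1],
    [[0,0,-3.5],[0,0,0],-1],
    [[0,0,-3.5],[0,0,0],-1],
    [[0,0,-3],[0,0,0],-1],
    [[0,0,0],[0,0,0],-1],
  ],
)

```text
time_s: 21.6
eef_pos: [0.6553, 0.0771, 0.1259]
eef_rot: [0.089, 0.996, -0.003, -0.001]
contact_force: [0.3, -0.3, -0.1]
grip_width: 0.0005
grasp_force: 0.0
```

```bash
python3 - <<'E'
from h import *
s=manip.observe();print(s["time_s"],s["eef_pos"],s["contact_force"])
im=manip.read_camera("scene")[:,:,::-1];cv2.imwrite("pics/s7.png",cv2.resize(im[170:270,230:360],None,fx=6,fy=6,interpolation=cv2.INTER_CUBIC))
E
```

```text
21.6 [0.65533188 0.07706769 0.12592369] [ 0.32706875 -0.32953196 -0.09685867]
```

View pics/s7.png

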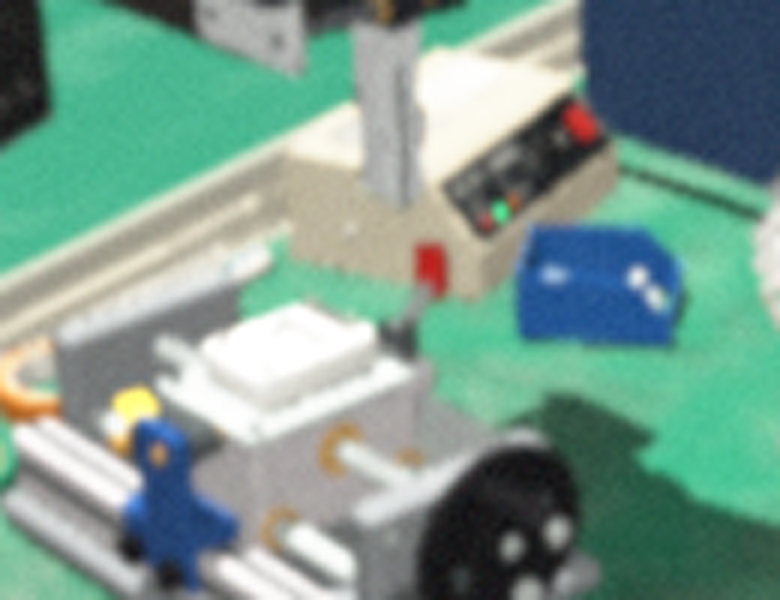

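The shut fingers hang beyond the knob (430,268) and clear of the bench. I'll lower them and push towards the handwheel.

play_rows(
  rows=[
    [[0,0,-2.2],[0,0,0],-1],
    [[-0.8,0.15,0],[0,0,0],-1],
    [[-0.8,0.15,0],[0,0,0],-1],
    [[-0.6,0.1,0],[0,0,0],-1],
    [[-0.6,0.1,0],[0,0,0],-1],
  ],
)

```text
time_s: 22.15
eef_pos: [0.6299, 0.0815, 0.109]
eef_rot: [0.089, 0.996, -0.002, 0.003]
contact_force: [2.4, -1.2, 0.3]
grip_width: 0.0006
grasp_force: 0.7
```

play_rows(
  rows=[
    [[-0.6,0.12,0],[0,0,0],-1],
    [[-0.6,0.12,0],[0,0,0],-1],
    [[-0.6,0.12,0],[0,0,0],-1],
    [[-0.5,0.1,0],[0,0,0],-1],
    [[-0.5,0.1,0],[0,0,0],-1],
  ],
)

```text
time_s: 22.65
eef_pos: [0.6014, 0.0871, 0.1075]
eef_rot: [0.089, 0.996, -0.003, 0.002]
contact_force: [1.6, 1.8, 0.8]
grip_width: 0.0006
grasp_force: 0.7
```

```bash
cat > k.py <<'E'
from c import *
s=manip.observe();P=np.array([.6023,.1363]);X=np.array([.982,-.191]);Y=-np.array([-.191,-.982])
d=s["eef_pos"][:2]-P;f=s["contact_force"];print(s["time_s"],"finger rel pivot mm",1e3*(d@X),1e3*(d@Y),"z",s["eef_pos"][2],"Fx",f[:2]@X,"Fy",f[:2]@Y,f[2]);knob()
im=manip.read_camera("top").astype(float);m=(im[...,0]-1.8*np.maximum(im[...,1],im[...,2])-30).clip(0);m[:,:340]=0;m[:,410:]=0;m[:140]=0;m[240:]=0
v,u=np.mgrid[:480,:640];S=m.sum()
if S>300:
    u=(m*u).sum()/S;v=(m*v).sum()/S;q=onz("top",u,v,.114)[:2]-P;print("top knob",S,1e3*(q@X),1e3*(q@Y),"lever",.6-np.arctan2(q@X,-(q@Y)))
E
python3 k.py
```

```text
22.65 finger rel pivot mm 8.523335203467767 -48.43447626779288 z 0.10747224623291785 Fx 1.1749092336592677 Fy 2.1102389861461304 0.7512271630591835
knob 2299.0 312.64236624619394 218.2882122662027
top knob 3674.5999999999995 -13.392623675117635 -48.47392806633103 lever 0.8695605577279385
```

play_rows(
  rows=[
    [[-0.5,0.1,0],[0,0,0],-1],
    [[-0.5,0.1,0],[0,0,0],-1],
    [[-0.3,0.06,0],[0,0,0],-1],
  ],
)

```text
time_s: 23.05
eef_pos: [0.5886, 0.0898, 0.1076]
eef_rot: [0.089, 0.996, -0.003, 0.002]
contact_force: [4.2, 0.9, -1.4]
grip_width: 0.0004
grasp_force: 1.5
```

```bash
python3 k.py
```

```text
23.05 finger rel pivot mm -4.5430429925953435 -48.24173817052336 z 0.10755406543874618 Fx 3.985242273620166 Fy 1.6664349449840636 -1.385969448732781
knob 2566.0 314.22712392829305 220.67918939984412
top knob 3659.5999999999995 -26.37643361205926 -42.64622179287803 lever 1.1539071799148037
```

play_rows(
  rows=[
    [[-0.1,0.02,0],[0,0,0],-1],
    [[-0.1,0.02,0],[0,0,0],-1],
    [[0,0,0],[0,0,0],-1],
  ],
)

```text
time_s: 23.45
eef_pos: [0.5869, 0.09, 0.1075]
eef_rot: [0.089, 0.996, -0.003, 0.002]
contact_force: [2.7, 0.3, 1.1]
grip_width: 0.0003
grasp_force: 1.1
```

```bash
python3 k.py
```

```text
23.45 finger rel pivot mm -6.260409369187579 -48.431674717463714 z 0.10752904284923455 Fx 2.563810950253408 Fy 0.7847935897840232 1.089094334260185
knob 2610.0 314.34804597701145 220.90804597701148
top knob 3714.6 -27.586751129476884 -41.8724946734511 lever 1.1825558374195742
```

Not at its end yet; a little further.

play_rows(
  rows=[
    [[-0.1,0.02,0],[0,0,0],-1],
    [[-0.1,0.02,0],[0,0,0],-1],
    [[0,0,0],[0,0,0],-1],
  ],
)

```text
time_s: 23.85
eef_pos: [0.5857, 0.0902, 0.1077]
eef_rot: [0.089, 0.996, -0.003, 0.003]
contact_force: [9.4, 0.8, -3.3]
grip_width: 0.0005
grasp_force: 4.4
```

```bash
python3 k.py
```

```text
23.85 finger rel pivot mm -7.465173284303987 -48.42154083914119 z 0.10770158892312687 Fx 9.114475041376952 Fy 2.6087372772998827 -3.3023944869725987
knob 2629.7999999999997 314.3853524982889 221.06038482013844
top knob 3704.4 -28.308200208047147 -41.38468561817629 lever 1.19992450334557
```

The force jumped to 9 N, so the lever is at its end stop. I'll back off and clear.

play_rows(
  rows=[
    [[1,-0.2,0],[0,0,0],-1],
    [[3,-0.6,0],[0,0,0],-1],
    [[0,0,4],[0,0,0],-1],
    [[0,0,4],[0,0,0],-1],
    [[0,0,2],[0,0,0],-1],
  ],
)

```text
time_s: 24.45
eef_pos: [0.6258, 0.0817, 0.2103]
eef_rot: [0.089, 0.996, -0.003, 0.002]
contact_force: [-0.5, -0.1, 0.1]
grip_width: 0.0002
grasp_force: 0.0
```

play_rows(
  rows=[
    [[0,0,0],[0,0,0],-1],
    [[0,0,0],[0,0,0],-1],
    [[0,0,0],[0,0,0],-1],
  ],
)

```text
time_s: 24.75
eef_pos: [0.6243, 0.0821, 0.2062]
eef_rot: [0.089, 0.996, -0.003, 0.001]
contact_force: [0.2, 0.3, 1.1]
grip_width: 0.0005
grasp_force: 0.0
```

```bash
python3 k.py; python3 -c "
from c import *
tab()
print(manip.close_job())"
```

```text
24.75 finger rel pivot mm 31.922807168956986 -48.98314728694359 z 0.20620540784815333 Fx 0.115201131376647 Fy 0.29464337677882196 1.1217628540979614
knob 2535.7999999999997 314.4059468412336 221.09850934616296
top knob 3666.4 -28.411505166455242 -41.36316698946388 lever 1.2018657732088744
tab 20 251.95 236.35
the job is handed in; nothing more can be done
None
```

The job is handed in at 24.8 s, with no verdict returned: the pin is wound back onto the dropped pawl at an estimated 34 N (inferred from the handle force before letting go, not measured directly), the handle was released without turning it forward, and the clamp lever is locked at about 1.2 rad by camera.

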